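# Load the projector's inspection nest with probe bars and clamp them

### The job

Open the hold-down of the inspection nest, then lay every probe bar from the mat in a seat of its own, heads wholly on the wide front seats and shafts in the narrow notches: grip each bar at its balance point near the heavy head, so that it is carried level. When all the bars are lying in place, push the toggle handle over past its dead point so that the pads hold the bars down, and leave it so; leave everything else on the bench where it is.

Things in the scene. Friction and masses are not known exactly. Their poses are not given: they have to be found in the camera images.
- nest: inspection nest fixed to the table: aluminium plate 265 x 275 mm, 20 thick, with four seats side by side. Origin on the table; x runs along the seats from the head seats (robot's side) to the notches, y left, z up. A seated bar has its origin at x = 0, z = 65 and y = -93, -31, 31 or 93 mm, its x along the nest's x. Any bar may go in any seat
- head_seat (a point): the row of head seats: point at the middle of the row, on the seats' flat top, 46 mm above the table, at nest x = -81 mm. Seats reach 22 mm either way in x and are 43 mm wide each, between dividers with roof-shaped tops that rise to 63 mm above the table and end at nest x = -67 mm. Between the head seats and the notch rail there is free room for fingers, down to the plate
- notch_rail (a point): the row of shaft notches: point at the middle of the rail, at the height of the notches' floor, 59 mm above the table, at nest x = 49 mm. Rail 12 mm thick in x, its top 73 mm above the table; each notch 18 mm wide at the floor, with sloped flanks that widen to about 34 mm at the top. Behind the caps an end stop across the nest, face at nest x = 104 mm, 72 high
- clamp_bar: aluminium hold-down bar across all four seats, hinged at the nest's rear (nest x 138, z 80 mm; origin on the hinge), linked to the toggle handle. Down, it lies over the shafts at nest x = 30 mm, its top 120 mm above the table, and four sprung rubber pads 18 mm across press on the shafts, with 2 to 4 N each. Open, it stands nearly upright behind the seats, about 200 mm high, its pads 20 mm behind the caps
- toggle (a joint): hold-down handle, rad: 0 = clamped (leans 0.75 rad from upright away from the robot, towards nest +x), 1.5 = open (leans 0.75 rad towards the robot). Dead point at about 0.2: opened well past it, a spring carries the handle on to fully open; on closing it must be pushed below 0.2 and then stays. Takes 2 to 15 N at the grip. Starts clamped
- toggle_tip (a point): centre of the handle's round end, 135 mm from its pivot at nest x = -60, y = -172, z = 40 mm, beside the nest on the robot's right. It swings in the nest's x-z plane. Its outer half is a round black grip 22 mm thick. The grey linkage housing beside it (nest y -155 to -139 mm) is 62 mm high, with a 92 mm post at nest x = 138
- bar1: probe bar 190 mm long, 0.4-0.6 kg: heavy steel head (28 long, 38 x 38), slim square steel shaft 12 x 12, light black plastic cap (12 long, 38 x 38). Origin on the axis at mid-length; x points from head to cap, z up. Head x -95 to -67, shaft to +83, cap to +95. Balances at x = -45, 22 mm from the head's face. Starts on a blue 4 mm mat, lying level, axis 23 mm above the table. May be absent
- bar1_head (a point): middle of the steel head of bar1, on its axis (81 mm from the bar's origin)
- bar2: probe bar, the same as bar1 (190 mm long, heavy steel head at x -95 to -67 mm, balances at x = -45 mm, origin on the axis at mid-length, x towards the plastic cap, z up). May be absent
- bar2_head (a point): middle of the steel head of bar2, on its axis (81 mm from the bar's origin)
- bar3: probe bar, the same as bar1 (190 mm long, heavy steel head at x -95 to -67 mm, balances at x = -45 mm, origin on the axis at mid-length, x towards the plastic cap, z up). May be absent
- bar3_head (a point): middle of the steel head of bar3, on its axis (81 mm from the bar's origin)
- bar4: probe bar, the same as bar1 (190 mm long, heavy steel head at x -95 to -67 mm, balances at x = -45 mm, origin on the axis at mid-length, x towards the plastic cap, z up). May be absent
- bar4_head (a point): middle of the steel head of bar4, on its axis (81 mm from the bar's origin)
- loupe: black loupe, 42 mm across, 34 high; a bystander, leave it where it is. Origin under its middle
- vee_block: steel vee block 50 x 40 x 36 mm; a bystander, leave it where it is. Origin under its middle
- block_case: wooden gauge block case 110 x 170 x 35 mm; a bystander, leave it where it is. Origin under its middle
- caliper_case: grey caliper case 80 x 220 x 28 mm; a bystander, leave it where it is. Origin under its middle
- cleaner: bottle of cleaner, 150 mm high; a bystander, leave it where it is. Origin under its middle
- pen_cup: pen cup, 90 mm high; a bystander, leave it where it is. Origin under its middle
- indicator: dial indicator lying flat, 58 mm across, 22 high; a bystander, leave it where it is. Origin under its middle
Not all that is in view belongs to the job. Leave any purple look-alike of the bar2 alone.

How it is judged:
By the outcome, as a careful person would: the job done as asked, in the order asked, and still so for the second after the job is handed in, with the robot touching nothing.
Of bar1, bar2, bar3, bar4 only 3 to 4 are there at a start; the rules pass over those that are not, and their reading is None.
At some moment in a run one of bar1, bar2, bar3, bar4 may be knocked a few centimetres aside while the robot is not near it.
It also fails if it takes over 210 s, if anything falls off the work surface, if the arm or the gripper's body presses on something with over 40 N, if the wrist force passes 120 N, or if a joint passes its speed limit or range.

### The arm

A 7-joint arm with a two-finger parallel gripper is mounted at the origin on the work surface. World frame = base frame: x ahead of the robot, y to its left, z up, the work surface at z = 0. Lengths are in m, angles in rad, forces in N, time in s.
With the tool pointing down it reaches from about 0.35 to 0.9 m from the base axis. Payload 19.9 kg.
Tool frame: the origin (TCP) lies at the very end of the fingers, on their centre line; the grasp point (between the pads) lies 19 mm behind it; z points along the fingers, y is the line along which they close (so a half turn about z gives the same grasp; the last joint's range is limited). The gripper opens to 94 mm and grips with 3 to 60 N. Pads are 16 mm wide; open, the fingers measure 119 mm over their backs; the gripper's body (75 mm by 177 mm) begins 78 mm behind the grasp point.
Start: joints at [1.298, 0.417, -0.01, 1.614, 0.005, 1.111, -0.053], TCP at [0.143, -0.608, 0.205] pointing down, gripper open.
Joint ranges: [-2.81, 2.81], [-0.39, 2.02], [-1.27, 1.25], [0.06, 2.57], [-1.19, 4.33], [0.19, 2], [-2.82, 2.82]. Speed limits (rad/s): [1.89, 1.89, 2.39, 2.39, 3.01, 3.01, 3.01].

### API

Orientations are given as a 3x3 rotation matrix whose columns are the frame's x, y, z axes.
In Python, from station import robot, command_gripper, sense, optics, job_done gives the robot as it stands. The module is installed in compiled form; this text tells all that it offers. Calls block until the motion is done:
- robot.movep(position, orientation): joint-space move of the TCP to a pose.
- robot.line_to(position, speed=0.15, frame=None, until_force=None): straight line of the TCP; frame=None keeps the orientation; speed is the mean speed in m/s. With until_force (N) it stops when the force on the tool has changed by that much, and returns True; else False.
- robot.goto_joints(angles): joint-space move.
- command_gripper(opening, effort=None): finger opening in m; effort is the grip in N (None keeps the last); returns when the fingers have stopped.
- robot.pause(seconds).
- robot.inverse_kinematics(position, orientation): joint angles nearest the present ones, or None.
- sense(): the state.
- optics.get_image(name): name is "scene" or "top" or "wrist"; returns the picture (400x640x3 uint8, blue, green, red); there is no depth.
- optics.camera_info(name): a dict with "vertical_fov" (degrees; the focal length in pixels is half the picture's height over the tangent of half this angle, whatever the lens; pixels are square), "cx", "cy" (the principal point, pixels), "eye" and "rotation" of the camera in the world. Camera axes: x right, y down, z forward; pixel columns grow to the right and rows downward; lengths in m; the calibration is good to about 2 mm. The wrist camera is an equidistant fisheye: a pixel r from the principal point sees the ray r / f radians off the axis. A picture is of the moment at which its call begins: read the wrist's pose just before it. camera_info takes no time and is no camera call; for the wrist camera it gives the pose at the moment of the call.
A pose or a line that the arm cannot do raises robot.MotionError and nothing moves.
- job_done(): hands the job in; it is judged then, once.
The state is a dict: "time": time; "joint_pos": joint angles; "qd": joint speeds; "tau": joint torques, N m; "position": TCP position; "ee_rot": TCP orientation; "ft_force": force on the tool from outside, world axes, zero at the start; "ft_torque": the same for the moment, N m; "opening": finger opening in m; "grasp_force": force on a finger pad.
Only numpy, scipy, OpenCV 4.12 (cv2) and the standard library are available. Lean on these libraries where they do the work, as an engineer would, in place of code of your own. Each camera call takes 0.05 s, during which the arm holds its last target. There are 200 camera calls.

## Working session

There is one attempt and no reset: what is moved stays moved. The work goes in short steps, each a Python script; the robot and the scene stay as the last script left them, time stands still between calls to the robot, and variables do not carry over. Pictures are saved under pics/ and viewed, at most 14 in all, crops included, and the job is handed in when it is done.

```bash
mkdir -p pics; python3 - <<'E'
from station import robot, command_gripper, sense, optics
import cv2
for n in("scene","top"):
    cv2.imwrite(f"pics/{n}0.png",optics.get_image(n)); print(n,optics.camera_info(n))
print(optics.camera_info("wrist"));s=sense();print(s)
E
```

```text
scene {'vertical_fov': 48.67339426691379, 'cx': 320.3840572088817, 'cy': 200.29360666406222, 'eye': array([ 1.14851441, -0.5455114 ,  1.28630787]), 'rotation': array([[ 0.7062291 ,  0.56657548, -0.4245382 ],
       [ 0.70797058, -0.5687658 ,  0.41866827],
       [-0.00425563, -0.59623627, -0.80279773]])}
top {'vertical_fov': 43.429461011079766, 'cx': 327.28382372874023, 'cy': 198.664457842837, 'eye': array([0.33293426, 0.06078856, 1.48728692]), 'rotation': array([[-4.88373116e-03, -9.88537380e-01,  1.50897306e-01],
       [-9.99987694e-01,  4.69609042e-03, -1.59983067e-03],
       [ 8.72865027e-04, -1.50903263e-01, -9.88548149e-01]])}
{'vertical_fov': 65.70646984690485, 'cx': 317.8841172613271, 'cy': 200.31701838498248, 'eye': array([ 0.22283603, -0.58986406,  0.38399558]), 'rotation': array([[ 0.22891697, -0.93352949, -0.275898  ],
       [-0.97344517, -0.21988936, -0.06366453],
       [-0.00123431,  0.28314546, -0.95907618]])}
{'time': 0.1, 'joint_pos': array([ 1.29850197,  0.41791683, -0.01029755,  1.61410769,  0.00471573,
        1.11068244, -0.05302301]), 'qd': array([-5.28526777e-04, -4.39369018e-04, -3.84007645e-04, -8.01681597e-04,
       -2.11132516e-04, -2.47386334e-05,  1.53528993e-04]), 'tau': array([ 2.17460292e-03, -8.52575040e+01,  6.40270840e-01, -4.26695895e+01,
       -4.89254622e-02,  1.63357984e-02,  1.18425018e-05]), 'position': array([ 0.14287465, -0.60810789,  0.20488892]), 'ee_rot': array([[ 9.73487960e-01,  2.28737999e-01, -3.47285173e-04],
       [ 2.28738240e-01, -9.73487415e-01,  1.03443219e-03],
       [-1.01463797e-04, -1.08644468e-03, -9.99999405e-01]]), 'ft_force': array([ 0.35440825, -0.16116872, -0.23366845]), 'ft_torque': array([-0.03936644,  0.02567568, -0.02437604]), 'grasp_force': 0.0, 'opening': 0.09416993782509056}
```

View pics/scene0.png

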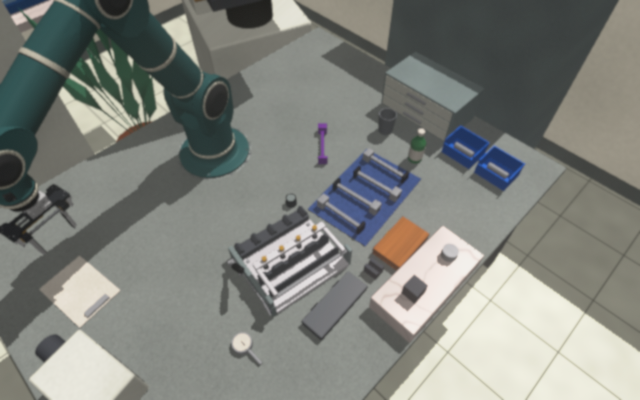

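View pics/top0.png

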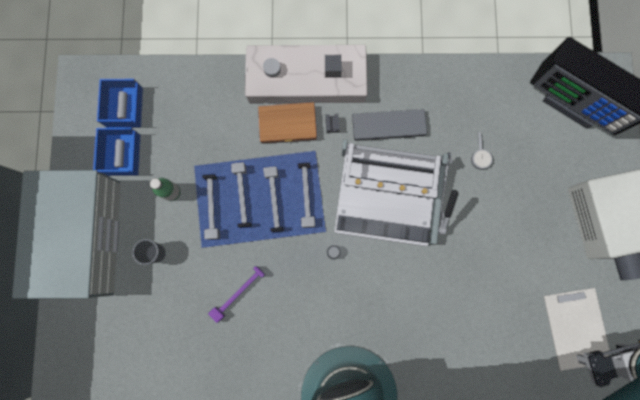

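```bash
cat > h.py <<'E'
from station import robot, command_gripper, sense, optics, job_done
import numpy as np, cv2
def ray(name,u,v,ci=None):
    ci=ci or optics.camera_info(name)
    f=200/np.tan(np.radians(ci["vertical_fov"])/2)
    d=np.array([(u-ci["cx"])/f,(v-ci["cy"])/f,1.])
    if name=="wrist":
        r=np.hypot(d[0],d[1]); d=np.array([d[0]/r*np.sin(r),d[1]/r*np.sin(r),np.cos(r)]) if r>1e-9 else np.array([0,0,1.])
    return np.array(ci["eye"]),np.array(ci["rotation"])@d
def onplane(name,u,v,z,ci=None):
    e,d=ray(name,u,v,ci); return (e+d*(z-e[2])/d[2])[:2]
def R(yaw):  # tool down, tool x at yaw in world
    c,s=np.cos(yaw),np.sin(yaw)
    return np.array([[c,s,0],[s,-c,0],[0,0,-1.]])
E
python3 - <<'E'
from h import *
for n,u,v,z in [("b1h",210,234,.03),("b1c",210,178,.03),("b2h",239,168,.03),("b2c",243,223,.03),("b3h",270,172,.03),("b3c",276,228,.03),("b4h",308,222,.03),("b4c",305,166,.03),("plate",347,147,.02),("plate",447,155,.02),("plate",440,243,.02),("plate",336,236,.02),("loupe",334,252,.03),("tip",454,193,.14)]:
    print(n,onplane("top",u,v,z).round(3))
for y in (-.12,.3):
    print(robot.inverse_kinematics([.45,y,.32],R(0)))
robot.movep([.45,-.12,.32],R(0)); 
import pickle
for k,y in enumerate((-.12,.26)):
    robot.movep([.45,y,.32],R(0)); ci=optics.camera_info("wrist"); im=optics.get_image("wrist")
    cv2.imwrite(f"pics/w{k}.png",im); pickle.dump(ci,open(f"w{k}.pkl","wb"))
print(sense()["time"])
E
```

```text
b1h [0.453 0.399]
b1c [0.619 0.405]
b2h [0.649 0.32 ]
b2c [0.485 0.304]
b3h [0.636 0.228]
b3c [0.47  0.208]
b4h [0.487 0.115]
b4c [0.654 0.124]
plate [ 0.714 -0.002]
plate [ 0.688 -0.301]
plate [ 0.425 -0.27 ]
plate [0.446 0.033]
loupe [0.399 0.04 ]
tip [ 0.553 -0.286]
[ 0.65873559  0.04791767 -0.47850364  1.82265652  0.02304842  1.2764672
 -1.39678249]
[-0.7919775   0.1759691   0.1700284   1.67767011 -0.03082966  1.29056631
 -2.18679267]
3.975
```

View pics/w0.png

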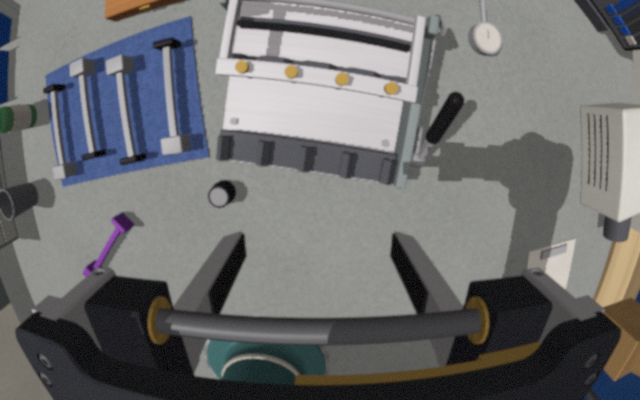

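View pics/w1.png

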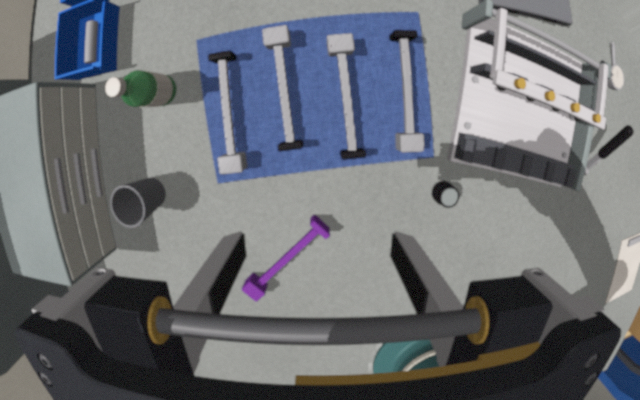

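```bash
cat >> h.py <<'E'
def blobs(mask,amin):
    n,l,st,c=cv2.connectedComponentsWithStats(mask.astype(np.uint8)); return [(c[i],st[i],l==i) for i in range(1,n) if st[i][4]>=amin]
def orange(im):
    h=cv2.cvtColor(im,cv2.COLOR_BGR2HSV).astype(int); return (h[...,0]>12)&(h[...,0]<28)&(h[...,1]>110)&(h[...,2]>110)
def tri(rs):
    A=0;b=0
    for e,d in rs:
        d=d/np.linalg.norm(d);P=np.eye(3)-np.outer(d,d);A=A+P;b=b+P@e
    x=np.linalg.solve(A,b); return x,[np.linalg.norm(np.cross(x-e,d/np.linalg.norm(d))) for e,d in rs]
def bars(im,name,ci,z=.03):
    h=cv2.cvtColor(im,cv2.COLOR_BGR2HSV).astype(int)
    blue=(h[...,0]>100)&(h[...,0]<125)&(h[...,1]>90)
    b=max(blobs(blue,500),key=lambda t:t[1][4])[2].astype(np.uint8)
    cn=max(cv2.findContours(b,0,2)[0],key=cv2.contourArea)
    hull=cv2.fillPoly(np.zeros_like(b),[cv2.convexHull(cn)],1); hull=cv2.erode(hull,np.ones((3,3)))
    out=[]
    for c,st,m in blobs((hull>0)&~(b>0),60):
        ys,xs=np.nonzero(m); P=np.array([onplane(name,x,y,z,ci) for x,y in zip(xs,ys)])
        mu=P.mean(0);ax=np.linalg.svd(P-mu,full_matrices=False)[2][0]; t=(P-mu)@ax
        br=h[ys,xs,2]; e1=br[t>t.max()-.02].mean();e0=br[t<t.min()+.02].mean()
        if e1>e0: ax=-ax;t=-t
        sh=(t>t.min()+.05)&(t<t.max()-.04); pp=P[sh]  # shaft only
        m2=pp.mean(0);a2=np.linalg.svd(pp-m2,full_matrices=False)[2][0]; a2*=np.sign(a2@ax)
        t=(P-m2)@a2; lo,hi=np.percentile(t,.5),np.percentile(t,99.5)
        out.append((m2+a2*(lo+hi)/2,np.arctan2(a2[1],a2[0]),hi-lo,st[4]))
    return out
E
python3 - <<'E'
from h import *
import pickle
V={}
for n,f in(("top","top0"),("scene","scene0"),("wrist","w0"),("wrist","w1")):
    im=cv2.imread(f"pics/{f}.png"); ci=pickle.load(open(f+".pkl","rb")) if n=="wrist" else optics.camera_info(n)
    o=orange(im); bl=[b[0] for b in blobs(o,6)]
    print(f,[(b.round(0).tolist(),onplane(n,*b,.125,ci).round(3).tolist()) for b in bl])
    if f in("w1","top0"):
        for b in bars(im,n,ci): print(b)
E
```

```text
top0 [([287.0, 122.0], [0.76, 0.17]), ([358.0, 181.0], [0.59, -0.025]), ([380.0, 184.0], [0.581, -0.086]), ([402.0, 188.0], [0.571, -0.147]), ([424.0, 191.0], [0.561, -0.208])]
(array([0.57141739, 0.31178771]), np.float64(-3.0325824340736904), np.float64(0.19273661970435288), np.int32(550))
(array([0.56732011, 0.12087709]), np.float64(0.06991125150377471), np.float64(0.1915284043894212), np.int32(546))
(array([0.55780344, 0.21661635]), np.float64(-3.0252498790308193), np.float64(0.19344754414370452), np.int32(547))
(array([0.53336359, 0.40049875]), np.float64(0.07779841653166454), np.float64(0.1904718545061923), np.int32(577))
scene0 [([402.0, 222.0], [0.779, 0.181]), ([314.0, 228.0], [0.595, -0.029]), ([387.0, 235.0], [0.774, 0.112]), ([298.0, 238.0], [0.587, -0.09]), ([393.0, 241.0], [0.802, 0.109]), ([385.0, 247.0], [0.797, 0.074]), ([281.0, 248.0], [0.577, -0.151]), ([408.0, 253.0], [0.861, 0.107]), ([264.0, 258.0], [0.568, -0.212]), ([396.0, 258.0], [0.847, 0.068])]
w0 [([125.0, 6.0], [0.703, 0.147]), ([242.0, 67.0], [0.59, -0.029]), ([291.0, 71.0], [0.581, -0.089]), ([342.0, 79
[... 166 characters left out ...]
([520.0, 83.0], [0.59, -0.02]), ([550.0, 95.0], [0.581, -0.08]), ([575.0, 107.0], [0.572, -0.139]), ([596.0, 118.0], [0.563, -0.199]), ([150.0, 326.0], [0.195, 0.551]), ([485.0, 326.0], [0.193, -0.033]), ([636.0, 326.0], [0.041, -0.662])]
(array([0.57256471, 0.3110373 ]), np.float64(-3.022741221502408), np.float64(0.19220341326844773), np.int32(1834))
(array([0.56831268, 0.12158749]), np.float64(0.0711505052029442), np.float64(0.19167990144976807), np.int32(1867))
(array([0.55887295, 0.21609866]), np.float64(-3.0263680911609017), np.float64(0.19197860341836862), np.int32(1841))
(array([0.53488285, 0.39909264]), np.float64(0.07779965778900774), np.float64(0.19197322854356266), np.int32(1795))
```

```bash
python3 - <<'E'
from h import *
import pickle
S=[]
for n,f,sel in(("top","top0",[1,2,3,4]),("scene","scene0",[1,3,6,8]),("wrist","w0",[1,2,3,4]),("wrist","w1",[0,1,2,3])):
    im=cv2.imread(f"pics/{f}.png"); ci=pickle.load(open(f+".pkl","rb")) if n=="wrist" else optics.camera_info(n)
    bl=[b[0] for b in blobs(orange(im),6)]; S.append([ray(n,*bl[i],ci) for i in sel])
K=[]
for k in range(4):
    x,r=tri([s[k] for s in S]); K.append(x); print(x.round(4),np.round(r,4))
K=np.array(K); d=K[0]-K[3]; print(np.linalg.norm(d[:2])/3)
yaw=np.arctan2(-d[0],d[1]); c=K.mean(0); o=c[:2]-.03*np.array([np.cos(yaw),np.sin(yaw)])
print("nest",o,yaw)
for x,y in((-132,137),(-132,-137),(133,137)): print(o+np.array([[np.cos(yaw),-np.sin(yaw)],[np.sin(yaw),np.cos(yaw)]])@[x/1e3,y/1e3])
E
```

```text
[ 0.5914 -0.0259  0.1168] [0.0003 0.0006 0.0009 0.0002]
[ 0.5824 -0.0874  0.1163] [0.0002 0.0008 0.0008 0.    ]
[ 0.5727 -0.1485  0.1165] [0.0007 0.0006 0.0009 0.0005]
[ 0.5632 -0.2097  0.1163] [0.0009 0.0007 0.001  0.0003]
0.061992434273667796
nest [ 0.5477656  -0.11332842] -0.1521302922029317
[0.43805169 0.04209313]
[ 0.39652859 -0.22874231]
[0.69999107 0.00193392]
```

```bash
cat >> h.py <<'E'
NO=np.array([0.5478,-0.1133]); NY=-0.1521
def nest(x,y,z): # mm -> world
    c,s=np.cos(NY),np.sin(NY); return np.r_[NO+np.array([c*x-s*y,s*x+c*y])/1e3,z/1e3]
E
python3 - <<'E'
from h import *
import pickle
T=R(NY-np.pi/2)
print(robot.inverse_kinematics(nest(85,-172,260),T))
command_gripper(0,20)
robot.movep(nest(85,-172,260),T)
robot.line_to(nest(85,-172,115),.15,until_force=15)
print(sense()["position"],nest(85,-172,115))
f=[]
for x in range(65,-81,-20):
    hit=robot.line_to(nest(x,-172,115),.1,until_force=60); f.append((x,hit,sense()["ft_force"].round(1).tolist()))
print(f)
robot.line_to(nest(-65,-172,115)); robot.line_to(nest(-65,-172,260),.25)
robot.movep(nest(-130,0,320),R(NY)); ci=optics.camera_info("wrist"); im=optics.get_image("wrist")
cv2.imwrite("pics/w2.png",im); pickle.dump(ci,open("w2.pkl","wb")); print(sense()["time"])
E
```

```text
[ 0.16960013  0.48455535  0.35140858  1.4229689  -0.16901376  1.26374992
 -2.75885505]
[ 0.60624242 -0.29645564  0.11597547] [ 0.60575824 -0.29619298  0.115     ]
[(65, False, [0.3, -0.2, -0.9]), (45, False, [0.7, -0.1, 0.1]), (25, False, [0.1, 0.5, 0.1]), (5, False, [-0.2, -0.4, -0.2]), (-15, False, [0.3, 0.8, 0.6]), (-35, False, [0.4, 0.7, -0.1]), (-55, False, [0.0, 0.4, -0.2]), (-75, False, [0.3, 0.5, 1.4])]
13.5333
```

View pics/w2.png

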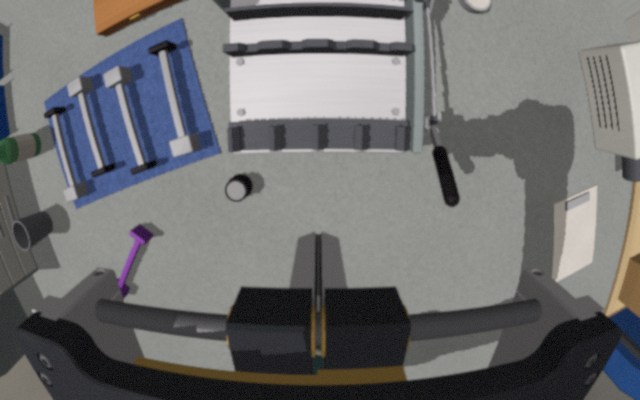

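```bash
python3 - <<'E'
from h import *
import pickle
ci=pickle.load(open("w2.pkl","rb")); im=cv2.imread("pics/w2.png")
def tn(u,v,z):
    p=onplane("wrist",u,v,z/1e3,ci)-NO; c,s=np.cos(NY),np.sin(NY); return (np.array([c*p[0]+s*p[1],-s*p[0]+c*p[1]])*1e3).round(1).tolist()
for u,v,z in((230,140,46),(410,140,46),(320,140,63),(320,122,63),(320,151,20),(320,46,73),(228,48,73),(412,48,73),(450,198,139)): print((u,v),tn(u,v,z))
cr=cv2.resize(im[20:160,215:425],None,fx=3.8,fy=3.8,interpolation=cv2.INTER_CUBIC); cv2.imwrite("pics/c2.png",cr)
E
```

```text
(230, 140) [-87.2, 130.3]
(410, 140) [-87.7, -139.5]
(320, 140) [-88.4, -4.2]
(320, 122) [-63.0, -4.3]
(320, 151) [-109.7, -4.5]
(320, 46) [43.1, -4.4]
(228, 48) [46.6, 122.8]
(412, 48) [46.5, -132.3]
(450, 198) [-151.5, -171.0]
```

View pics/c2.png

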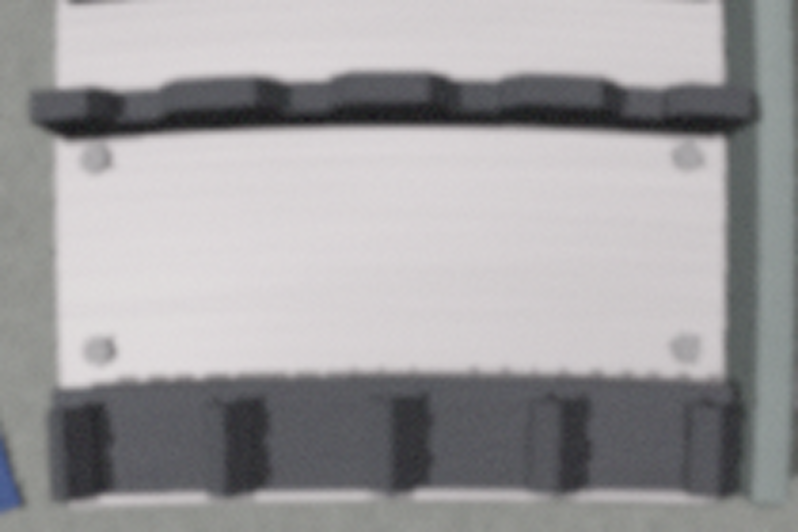

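```bash
cat >> h.py <<'E'
def seebars():
    robot.movep([.45,.26,.32],R(0)); ci=optics.camera_info("wrist"); im=optics.get_image("wrist")
    return [b for b in bars(im,"wrist",ci) if .175<b[2]<.21],im
def carry(near,seat_y,flip):
    """pick the bar nearest `near`, put it in the seat; flip: tool x against bar x"""
    bs,im=seebars(); b=min(bs,key=lambda b:np.hypot(*(b[0]-near))); print([(x[0].round(4),round(float(x[1]),3),round(float(x[2]),4)) for x in bs])
    c,yaw=b[0]+[-.0006,.0005],b[1]; g=c-.045*np.array([np.cos(yaw),np.sin(yaw)]); T=R(yaw+np.pi*flip); P=R(NY+np.pi*flip)
    command_gripper(.04,40)
    robot.movep([*g,.14],T); robot.line_to([*g,.007],.12,until_force=15); z0=sense()["position"][2]
    command_gripper(0,40); o=sense()["opening"]; robot.line_to([*g,.14],.15); s=sense()
    print("z",z0,"open",o,s["opening"],"F",s["grasp_force"],s["ft_force"].round(1),s["ft_torque"].round(2),s["time"])
    if not .009<s["opening"]<.016: return False
    up=nest(-45,seat_y,150); robot.movep(up,P)
    robot.line_to(nest(-45,seat_y,70),.15); hit=robot.line_to(nest(-45,seat_y,(.065+z0-.004-.0)*1e3),.04,until_force=12)
    print("hit",hit,sense()["position"][2],sense()["ft_force"].round(1))
    command_gripper(.034); robot.line_to(up,.2); print("t",sense()["time"]); return True
E
python3 - <<'E'
from h import *
for flip in(0,1):
  for n,(p,y) in {"4":((.568,.121),.07),"3":((.5585,.2163),-3.025),"2":((.572,.3114),-3.025),"1":((.534,.3998),.078)}.items():
    g=np.array(p)-.045*np.array([np.cos(y),np.sin(y)]); q=[robot.inverse_kinematics([*g,z],R(y+np.pi*flip)) for z in(.14,.007)]
    print(flip,n,[None if a is None else a.round(2)[[0,4,5,6]] for a in q])
  for sy in(93,31,-31,-93): print(sy,[None if a is None else a.round(2)[[0,4,5,6]] for a in (robot.inverse_kinematics(nest(-45,sy,z),R(NY+np.pi*flip)) for z in(150,49))])
E
```

```text
0 4 [array([-0.21,  0.04,  0.91, -1.81]), array([-0.22,  0.06,  0.64, -1.83])]
0 3 [array([0.31, 0.72, 1.22, 0.76]), array([0.31, 0.98, 1.12, 0.61])]
0 2 [array([0.13, 0.78, 1.29, 0.65]), array([0.13, 1.  , 1.18, 0.54])]
0 1 [array([-0.43,  0.23,  1.02, -2.4 ]), array([-0.4 ,  0.4 ,  0.81, -2.53])]
93 [array([-0.07, -0.02,  0.92, -1.74]), array([-0.07, -0.03,  0.7 , -1.73])]
31 [array([-0.  , -0.04,  0.91, -1.6 ]), array([ 0.01, -0.07,  0.69, -1.58])]
-31 [array([ 0.06, -0.06,  0.91, -1.46]), array([ 0.08, -0.1 ,  0.7 , -1.42])]
-93 [array([ 0.13, -0.09,  0.92, -1.31]), array([ 0.16, -0.14,  0.71, -1.27])]
1 4 [array([0.55, 0.58, 1.06, 0.87]), array([0.53, 0.95, 0.97, 0.61])]
1 3 [array([-0.28,  0.09,  1.01, -1.93]), array([-0.31,  0.11,  0.77, -1.94])]
1 2 [array([-0.36,  0.15,  1.07, -2.08]), array([-0.39,  0.17,  0.85, -2.1 ])]
1 1 [array([-0.01,  0.71,  1.2 ,  0.39]), array([-0.01,  0.98,  1.1 ,  0.23])]
93 [array([0.82, 0.52, 1.04, 0.94]), array([0.8 , 0.81, 0.95, 0.72])]
31 [array([0.95, 0.51, 1.04, 1.06]), array([0.92, 0.8 , 0.95, 0.84])]
-31 [array([1.06, 0.52, 1.04, 1.18]), array([1.04, 0.81, 0.95, 0.96])]
-93 [array([1.17, 0.54, 1.06, 1.28]), array([1.15, 0.82, 0.97, 1.08])]
```

```bash
sed -i 's/(.065+z0-.004-.0)\*1e3/(.042+z0)*1e3/; s/\[\*g,.14\]/[*g,.24]/g; s/seat_y,150)/seat_y,250)/; s/seat_y,70),.15/seat_y,72),.18/' h.py; python3 - <<'E'
from h import *
carry([.568,.121],93,0)
robot.movep(nest(-130,0,320),R(NY)); im=optics.get_image("wrist"); cv2.imwrite("pics/p4.png",cv2.resize(im[0:200,160:460],None,fx=2.6,fy=2.6))
E
```

```text
[(array([0.5726, 0.311 ]), -3.024, 0.1923), (array([0.5683, 0.1216]), 0.072, 0.1916), (array([0.5588, 0.2162]), -3.024, 0.1919), (array([0.5349, 0.3992]), 0.074, 0.1919)]
z 0.007466277175261445 open 0.011989195405152496 0.01145794030606354 F 39.99802350997925 [ 0.2 -0.9 -6.1] [-0.02 -0.   -0.  ] 20.7833
hit True 0.04902908134228509 [-1.8  0.   8.3]
t 24.825
```

View pics/p4.png

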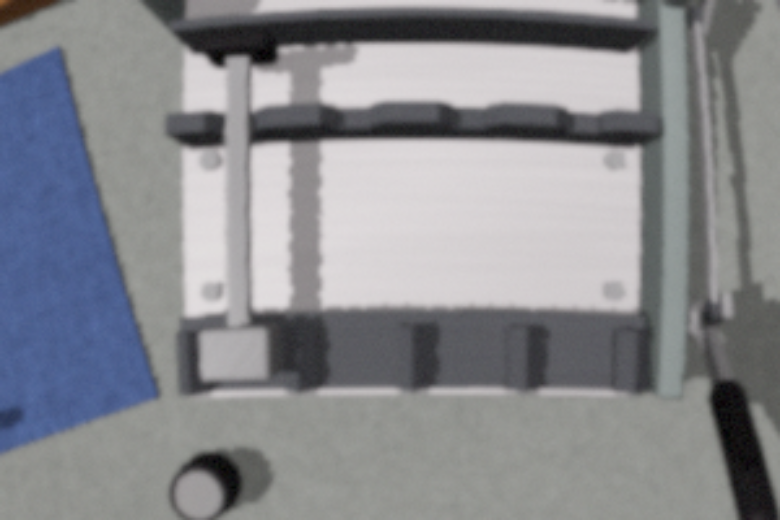

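Bar 4 lies centred in the left seat (head at about (235,350) in the crop, cap against the rear, shaft in the notch). The other three bars go next.

```bash
python3 - <<'E'
from h import *
for p,sy in(([.5585,.2163],31),([.572,.3114],-31),([.534,.3998],-93)):
    if not carry(p,sy,0 if sy==-93 else 1): print("FAILED");break
import pickle
robot.movep(nest(-130,0,320),R(NY)); ci=optics.camera_info("wrist");im=optics.get_image("wrist"); pickle.dump(ci,open("p5.pkl","wb")); cv2.imwrite("p5full.png",im); cv2.imwrite("pics/p5.png",cv2.resize(im[0:200,160:460],None,fx=2.6,fy=2.6))
E
```

```text
[(array([0.5725, 0.311 ]), -3.023, 0.1922), (array([0.5588, 0.2161]), -3.023, 0.1921), (array([0.535 , 0.3991]), 0.076, 0.1922)]
z 0.007525534917382708 open 0.011770228278196158 0.01164751856059866 F 39.99830424785614 [ 0.6 -0.5 -5.5] [-0.02 -0.   -0.01] 32.325
hit True 0.04899334870539022 [-2.   1.4  8.9]
t 38.675
[(array([0.5725, 0.311 ]), -3.021, 0.1921), (array([0.5347, 0.3991]), 0.074, 0.1923)]
z 0.007530866926230069 open 0.011408484998783856 0.011535830842110243 F 39.9985545873642 [ 0.6 -0.5 -4.7] [-0.04  0.02 -0.04] 47.3583
hit True 0.04896506354956876 [-3.5  0.1  9. ]
t 53.8333
[(array([0.5348, 0.3991]), 0.075, 0.1923)]
z 0.0074722301969680355 open 0.011509617648937714 0.011608960296279478 F 39.998699426651 [-0.  -0.1 -4.6] [ 0.   -0.02  0.02] 62.4167
hit True 0.049005499764591925 [-2.3 -0.1  9.7]
t 68.0
```

View pics/p5.png

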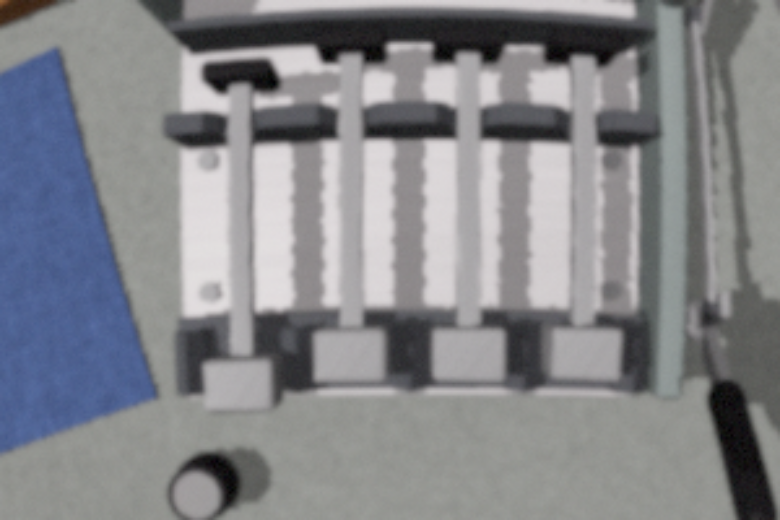

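Bars 1–3 are seated, but the bar in the left seat has been knocked about 2 cm towards the robot (head at crop (239,384), against row 355 for the others). I'll measure the shift and push it back along its seat.

```bash
cat >> h.py <<'E'
def tn(u,v,z,ci):
    p=onplane("wrist",u,v,z/1e3,ci)-NO; c,s=np.cos(NY),np.sin(NY); return (np.array([c*p[0]+s*p[1],-s*p[0]+c*p[1]])*1e3).round(1).tolist()
E
python3 - <<'E'
from h import *
import pickle
ci=pickle.load(open("p5.pkl","rb"))
for u,v in((239,384),(349,355),(468,355),(586,355)): print("head",tn(160+u/2.6,v/2.6,84,ci))
for u,v in((238,66),(240,85)): print("cap",tn(160+u/2.6,v/2.6,84,ci))
T=R(NY-np.pi/2)
command_gripper(0,20)
robot.movep(nest(-160,93,200),T)
robot.line_to(nest(-160,93,57),.15,until_force=15)
F=[]
for x in range(-150,-108,6):
    robot.line_to(nest(x,93,57),.05,until_force=25); s=sense(); F.append((x,(s["ft_force"][:2]@[np.cos(NY),np.sin(NY)]).round(1)))
robot.line_to(nest(-109,93,57),.03,until_force=25); print(F,sense()["ft_force"].round(1),sense()["position"],nest(-109,93,57))
robot.line_to(nest(-160,93,57),.15);robot.line_to(nest(-160,93,200),.2)
robot.movep(nest(-130,0,320),R(NY)); ci=optics.camera_info("wrist");im=optics.get_image("wrist"); pickle.dump(ci,open("p6.pkl","wb")); cv2.imwrite("pics/p6.png",cv2.resize(im[0:200,160:460],None,fx=2.6,fy=2.6));print(sense()["time"])
E
```

```text
head [-95.6, 88.2]
head [-81.5, 30.0]
head [-81.5, -31.2]
head [-80.4, -93.1]
cap [74.1, 87.1]
cap [63.3, 85.9]Traceback (most recent call last):
  File "<stdin>", line 8, in <module>
station.MotionError: the arm cannot take that pose within its joint ranges
```

```bash
python3 - <<'E'
from h import *
for a in(0,np.pi,np.pi/2,-np.pi/2,.8,-.8):
    print(a,[robot.inverse_kinematics(nest(x,93,z),R(NY+a)) is not None for x,z in((-160,200),(-160,57),(-109,57))])
print(nest(-160,93,57))
E
```

```text
0 [True, True, True]
3.141592653589793 [True, True, True]
1.5707963267948966 [True, True, True]
-1.5707963267948966 [False, True, True]
0.8 [True, True, True]
-0.8 [True, True, True]
[0.40373801 0.0028686  0.057     ]
```

```bash
python3 - <<'E'
from h import *
import pickle
T=R(NY+np.pi/2)
command_gripper(0,20)
robot.movep(nest(-160,93,200),T)
robot.line_to(nest(-160,93,57),.15,until_force=15)
F=[]
for x in (-150,-140,-130,-124,-118,-112,-108.5):
    robot.line_to(nest(x,93,57),.04,until_force=25); s=sense(); F.append((x,(s["ft_force"][:2]@[np.cos(NY),np.sin(NY)]).round(1)))
print(F,sense()["ft_force"].round(1),sense()["position"],nest(-108.5,93,57))
robot.line_to(nest(-160,93,57),.15);robot.line_to(nest(-160,93,200),.2)
robot.movep(nest(-130,0,320),R(NY)); ci=optics.camera_info("wrist");im=optics.get_image("wrist"); pickle.dump(ci,open("p6.pkl","wb")); cv2.imwrite("pics/p6.png",cv2.resize(im[0:200,160:460],None,fx=2.6,fy=2.6));print(sense()["time"])
E
```

```text
[(-150, np.float64(-0.3)), (-140, np.float64(-0.2)), (-130, np.float64(-0.1)), (-124, np.float64(-0.6)), (-118, np.float64(-0.4)), (-112, np.float64(-0.9)), (-108.5, np.float64(0.1))] [0.2 0.6 0.2] [ 0.45478841 -0.00495864  0.05701739] [ 0.45464345 -0.00493438  0.057     ]
76.7167
```

View pics/p6.png

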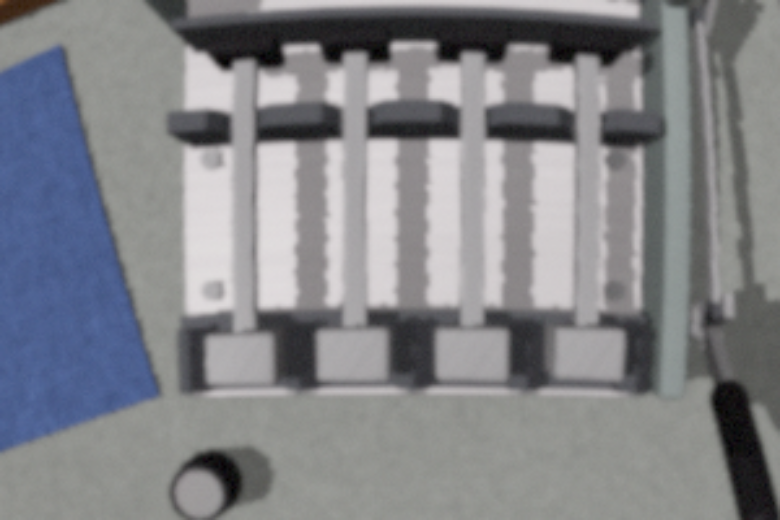

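```bash
python3 - <<'E'
from h import *
import pickle
command_gripper(.034,10)
robot.movep(nest(-46,93,200),R(NY)); robot.line_to(nest(-46,93,49),.15,until_force=15); print(sense()["position"][2])
command_gripper(0,10); print(sense()["opening"],sense()["ft_force"].round(1)); command_gripper(.034); robot.line_to(nest(-46,93,250),.2)
for a in(-np.pi/2,np.pi/2):
    ok=[robot.inverse_kinematics(nest(x,-172,z),R(NY+a)) is not None for x,z in((-190,240),(-190,115),(-100,115),(-5,115),(-60,240))]; print(a,ok)
    if all(ok): break
robot.movep(nest(-190,-172,250),R(NY+a)); command_gripper(0,20)
robot.line_to(nest(-190,-172,115),.15,until_force=15)
F=[]
for x in (-170,-150,-120,-90,-70,-50,-40,-30,-24,-18,-14,-10):
    h=robot.line_to(nest(x,-172,115),.06,until_force=35); s=sense(); F.append((x,h,s["ft_force"].round(0).tolist()))
    if h: break
for f in F: print(f)
robot.line_to(nest(-60,-172,125),.15); robot.line_to(nest(-60,-172,260),.2)
robot.movep(nest(-130,0,320),R(NY)); ci=optics.camera_info("wrist");im=optics.get_image("wrist"); pickle.dump(ci,open("p7.pkl","wb")); cv2.imwrite("pics/p7.png",cv2.resize(im[0:200,160:460],None,fx=2.6,fy=2.6));print(sense()["time"])
E
```

```text
0.04972826298704293
0.011722625642604526 [-2.2 -4.8  6.8]
-1.5707963267948966 [True, True, True, True, True]
(-170, False, [-2.0, 1.0, -1.0])
(-150, False, [-2.0, 1.0, -1.0])
(-120, False, [-1.0, 1.0, -0.0])
(-90, False, [-1.0, 1.0, -0.0])
(-70, False, [0.0, 0.0, 1.0])
(-50, False, [-5.0, 1.0, -1.0])
(-40, False, [-5.0, 1.0, -0.0])
(-30, False, [1.0, 0.0, -1.0])
(-24, False, [0.0, -0.0, -0.0])
(-18, False, [-1.0, 0.0, 0.0])
(-14, False, [1.0, -0.0, -1.0])
(-10, False, [1.0, -1.0, -0.0])
92.5583
```

View pics/p7.png

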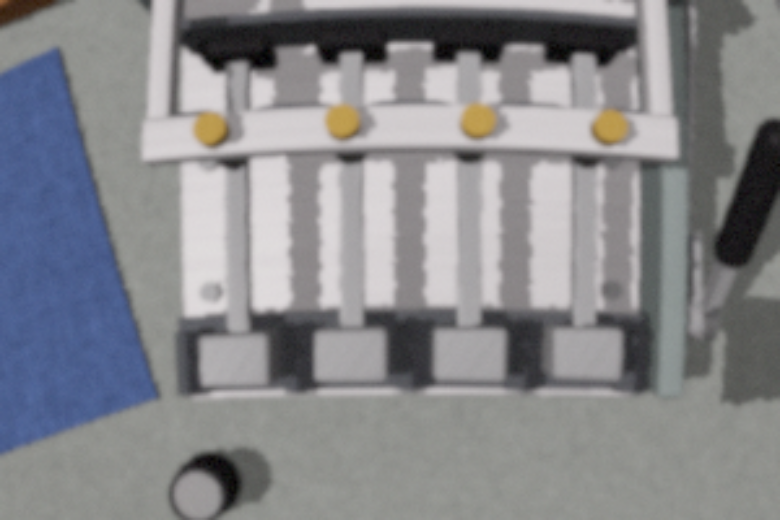

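```bash
python3 - <<'E'
from h import *
import pickle
ci=pickle.load(open("p7.pkl","rb"))
t=tn(160+770/2.6,130/2.6,139,ci); print("tip",t)
im=optics.get_image("wrist")
print([tn(*b[0],116.5,ci) for b in blobs(orange(im),6) if 200<b[0][0]<420 and b[0][1]<120])
if t[0]>15: job_done(); print("done")
E
```

```text
tip [36.3, -169.7]
[[33.7, 30.7], [34.0, -32.4], [34.2, -95.5], [33.9, 94.0]]
the job is handed in; nothing more can be done
done
```

The job is handed in: all four bars lie in their own seats and the hold-down is clamped over them. One bar was knocked about 14 mm out of its seat during the run and I pushed it back before clamping.

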